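Blank off four vacuum ports from a pile of plates

ROBOT

A 6-joint arm with a two-finger parallel gripper is mounted at the origin on the work surface. World frame = base frame: x ahead of the robot, y to its left, z up, the work surface at z = 0. Lengths are in m, angles in rad, forces in N, time in s.
With the tool pointing down it reaches from about 0.3 to 0.875 m from the base axis. Payload 6.4 kg.
Tool frame: the origin (TCP) lies midway between the tips of the shut fingers; the grasp point (between the pads) lies 19 mm behind it; x points along the fingers, y is the direction in which the jaws open and shut, and the axes are right-handed (so a half turn about x gives the same grasp; the last joint's range is limited). The gripper opens to 85 mm and grips with 20 to 120 N. Pads are 22 mm wide; open, the fingers measure 114 mm over their backs; the gripper's body (76 mm by 85 mm) begins 54 mm behind the grasp point. The pads swing forward as they close: fully open they stand 13 mm farther back than shut.
Start: joints at [-0.206, 0.181, 1.607, -0, 1.354, -0.206], TCP at [0.575, 0, 0.231] pointing down, gripper open.
Joint ranges: [-2.99, 2.99], [-0.89, 2.07], [0.3, 2.58], [-1.14, 4.28], [0, 2.63], [-3.12, 3.12]. Speed limits (rad/s): [2.57, 2.57, 3.01, 3.14, 3.14, 3.14].

INTERFACE

Orientations are given as a unit quaternion [w, x, y, z].
In Python, from bench import ctrl gives the robot as it stands.
- The arm moves only by the tool step_arm, never from a script. Its argument "motion" is a list of rows, each a list of 7 numbers: the shift along the tool's x, y, z in mm, then the turn, a rotation vector about the tool's x, y, z in degrees, then the closure in counts, from 0 (fully open) to 255 (shut). In form: [[tx, ty, tz, rx, ry, rz, hand], ...]. A call has 1 to 10 rows; each row is the pose to reach, as a shift and turn from the pose commanded when the call began, along the tool's axes at that moment; what a row does not reach only later rows make up. A row lasts 1/8 s, in which the tool goes at most 62.5 mm and 10.7 degrees, less where a joint would pass 70% of its speed; a pose out of reach is approached as far as the arm can. A call with a gripper value outside its range is refused whole. The fingers move at their own pace and stop on an object; the grip force is fixed at half the most. Time passes only in rows, so rows that repeat a pose let the fingers close. It gives the time, the measured TCP pose, the force and the opening at its end, in the units of the state.
- ctrl.get_obs(): the state, without advancing time (a new reading comes with each control period).
- ctrl.camera(name): name is "scene" or "side" or "wrist"; returns (picture, depth): 384x512x3 uint8, red, green, blue; 384x512 float32, m along the optical axis (not along the pixel's ray), 0 where there is no reading.
- ctrl.camera_info(name): a dict with "fx", "fy", "cx", "cy" (pixels), "T" (4x4, takes a point from camera to world coordinates); the wrist camera has in their place "hand_eye" (4x4, takes a point from camera to tool coordinates, whose origin is the TCP and whose axes are the tool frame's). Camera axes: x right, y down, z forward; pixel columns grow to the right and rows downward; lengths in m; the calibration is good to about 2 mm. A picture is of the moment at which its call begins: read the wrist's pose just before it. camera_info takes no time and is no camera call.
- ctrl.hand_in(): hands the job in, once; it reports no verdict.
The state is a dict: "time_s": time; "q": joint angles; "dq": joint speeds; "joint_efforts": joint torques, N m; "eef_pos": TCP position; "eef_rot": TCP orientation; "wrist_force": force on the tool from outside, world axes, zero at the start; "torque": the same for the moment, N m; "opening": opening from 0.0 (shut) to 1.0 (fully open).
Only numpy, scipy, OpenCV 4.12 (cv2) and the standard library are available. Lean on these libraries where they do the work, as an engineer would, in place of code of your own. Each camera call takes 0.05 s, during which the arm holds its last target. There are 200 camera calls.

TASK

Take the pile of aluminium blank plates apart from the top down, seating each plate before taking the next, to close the four dark port blocks: each plate goes on the one block whose dowel pins fit its two holes, dropped fully home so that it lies flat on the block. Leave the glass gauge tube standing upright.

Things in the scene. Friction and masses are not known exactly. Their poses are not given: they have to be found in the camera images.
- plate_disc: Round aluminium plate, diameter 58, 14 mm thick, about 0.11 kg; top of the pile at the start. Origin: centre of the underside, z up. Two through holes, diameter 16 mm, at (-16, 0) and (16, 0) mm. Grip it across y. Symmetric under a half turn. Seated over its pins it lies flat on the block top, pins standing 6 mm out.
- plate_square: Square aluminium plate, 68 by 68, 14 mm thick, about 0.15 kg; second in the pile. Origin: centre of the underside, z up. Two through holes, diameter 16 mm, at (-19, -19) and (19, 19) mm, on a diagonal. Symmetric under a half turn. Seated over its pins it lies flat on the block top, pins standing 6 mm out.
- plate_mid: Rectangular aluminium plate, 104 (x) by 60 (y), 14 mm thick, about 0.22 kg; third in the pile. Origin: centre of the underside, z up. Two through holes, diameter 16 mm, at (-40, 0) and (40, 0) mm. Symmetric under a half turn. Seated over its pins it lies flat on the block top, pins standing 6 mm out.
- plate_long: Rectangular aluminium plate, 140 (x) by 60 (y), 14 mm thick, about 0.3 kg; bottom of the pile. Origin: centre of the underside, z up. Two through holes, diameter 16 mm, at (-58, 0) and (58, 0) mm. Symmetric under a half turn. Seated over its pins it lies flat on the block top, pins standing 6 mm out.
- port_near: Fixed dark steel block, 140 (x) by 70 (y) by 30 mm tall, a round black port in the middle of its top, a steel stub on its +x end (to 82 mm). The four blocks differ only in their pins. Origin: centre of the underside. Two upright brass dowel pins, diameter 10, rise 20 mm above the top face, the upper 8 mm coned to a 3 mm tip. Pins at (-16, 0) and (16, 0) mm.
- port_diag: Fixed dark steel block, 140 (x) by 70 (y) by 30 mm tall, a round black port in the middle of its top, a steel stub on its +x end (to 82 mm). The four blocks differ only in their pins. Origin: centre of the underside. Two upright brass dowel pins, diameter 10, rise 20 mm above the top face, the upper 8 mm coned to a 3 mm tip. Pins at (-19, -19) and (19, 19) mm, on a diagonal.
- port_mid: Fixed dark steel block, 140 (x) by 70 (y) by 30 mm tall, a round black port in the middle of its top, a steel stub on its +x end (to 82 mm). The four blocks differ only in their pins. Origin: centre of the underside. Two upright brass dowel pins, diameter 10, rise 20 mm above the top face, the upper 8 mm coned to a 3 mm tip. Pins at (-40, 0) and (40, 0) mm.
- port_wide: Fixed dark steel block, 140 (x) by 70 (y) by 30 mm tall, a round black port in the middle of its top, a steel stub on its +x end (to 82 mm). The four blocks differ only in their pins. Origin: centre of the underside. Two upright brass dowel pins, diameter 10, rise 20 mm above the top face, the upper 8 mm coned to a 3 mm tip. Pins at (-58, 0) and (58, 0) mm.
- stand: Fixed wooden board, 160 (x) by 90 (y) by 30 mm tall, without pins, on which the pile lies at the start, its plates about centred, roughly in line with the board and lying flat on one another. Origin: centre of the underside.
- gauge: Loose upright glass gauge tube on a round steel foot of diameter 40, 70 mm tall, 0.12 kg. Origin: centre of the underside, z up.
There are look-alikes about, which are no part of the job. What is shaped like the port_diag but purple is not meant.

How it is judged:
On the way, in this order (a step that is already met when the one before it is completed fails the run):
1. the round plate is seated over the pins of its block and let go (horizontal distance between plate_disc and port_near below 0.006 m and z of plate_disc in the frame of port_near between 0.027 and 0.0325 m and angle between plate_disc's own z axis and vertical below 0.06 rad and linear speed of plate_disc below 0.02 m/s and contact force between the fingers and plate_disc below 0.05 N), for 0.2 s.
2. the square plate is seated over the pins of its block and let go (horizontal distance between plate_square and port_diag below 0.006 m and z of plate_square in the frame of port_diag between 0.027 and 0.0325 m and angle between plate_square's own z axis and vertical below 0.06 rad and linear speed of plate_square below 0.02 m/s and contact force between the fingers and plate_square below 0.05 N), for 0.2 s.
3. the middle-length rectangular plate is seated over the pins of its block and let go (horizontal distance between plate_mid and port_mid below 0.006 m and z of plate_mid in the frame of port_mid between 0.027 and 0.0325 m and angle between plate_mid's own z axis and vertical below 0.06 rad and linear speed of plate_mid below 0.02 m/s and contact force between the fingers and plate_mid below 0.05 N), for 0.2 s.
4. the long plate is seated over the pins of its block and let go (horizontal distance between plate_long and port_wide below 0.006 m and z of plate_long in the frame of port_wide between 0.027 and 0.0325 m and angle between plate_long's own z axis and vertical below 0.06 rad and linear speed of plate_long below 0.02 m/s and contact force between the fingers and plate_long below 0.05 N), for 0.2 s.
At the end, for the whole second after the job is handed in: Every plate lies flat on the block whose pins fit its holes: centre within 6 mm of the block's centre, underside within 2.5 mm of the block's top face, tilt under 0.06 rad, released and at rest; the gauge tube stands upright (within 0.2 rad) (all of step 1 and all of step 2 and all of step 3 and all of step 4 and angle between gauge's own z axis and vertical below 0.2 rad); the robot touches nothing.
It fails at once if the glass gauge tube is knocked over (angle between gauge's own z axis and vertical above 0.5 rad).
It also fails if it takes over 128 s, if anything falls off the work surface, if the arm or the gripper's body presses on something with over 40 N, if the wrist force passes 120 N, or if a joint passes its speed limit or range.

## Working session

There is one attempt and no reset: what is moved stays moved. The work goes in short steps, Python scripts to look and compute and a tool call to move; the robot and the scene stay as the last step left them, time stands still between calls to the robot, and variables do not carry over. Pictures are saved under pics/ and viewed, about 12 in all and at most 16, crops included, and the job is handed in when it is done.

Besides the shell and the picture viewer there is one more tool, called after ">>>" as name(argument=value, ...), one argument or row to a line, values as JSON. step_arm: Moves the arm, as the interface text tells. Its arguments: {"type":"object","properties":{"motion":{"type":"array","items":{"type":"array","items":{"type":"number"}}}},"required":["motion"]}

```bash
mkdir -p pics; ls
cat > h.py <<'E'
import numpy as np,cv2
from bench import ctrl
from scipy.spatial.transform import Rotation as R
def snap(n,f=None):
    o=ctrl.get_obs(); im,d=ctrl.camera(n); i=ctrl.camera_info(n)
    if n=="wrist":
        T=np.eye(4);q=o["eef_rot"];T[:3,:3]=R.from_quat([q[1],q[2],q[3],q[0]]).as_matrix();T[:3,3]=o["eef_pos"]
        T=T@np.array(i["hand_eye"])
    else: T=np.array(i["T"])
    K=(i["fx"],i["fy"],i["cx"],i["cy"])
    if f: cv2.imwrite("pics/"+f,im[:,:,::-1])
    return im,d,K,T
def ray(u,v,z,K,T):
    r=T[:3,:3]@np.array([(u-K[2])/K[0],(v-K[3])/K[1],1.]); t=T[:3,3]
    return t+r*(z-t[2])/r[2]
def cloud(d,K,T):
    v,u=np.mgrid[:d.shape[0],:d.shape[1]]
    p=np.stack([(u-K[2])/K[0]*d,(v-K[3])/K[1]*d,d],-1)
    return p@T[:3,:3].T+T[:3,3]
def tool(p):
    o=ctrl.get_obs();q=o["eef_rot"]
    return 1000*R.from_quat([q[1],q[2],q[3],q[0]]).as_matrix().T@(np.array(p)-o["eef_pos"])
E
python3 - <<'E'
from h import *
for n in("scene","side","wrist"):
    im,d,K,T=snap(n,n+"0.png");print(n,K,T.round(3).tolist())
print(ctrl.get_obs())
E
```

```text
pics
scene (472.05141359267867, 472.05141359267867, 258.17607726362365, 198.32550789216182) [[0.841, 0.339, -0.423, 0.942], [0.542, -0.537, 0.647, -0.783], [-0.008, -0.773, -0.635, 0.843], [0.0, 0.0, 0.0, 1.0]]
side (444.9274284656548, 444.9274284656548, 259.03960018084433, 186.62975249880918) [[0.737, -0.41, 0.537, -0.16], [-0.676, -0.459, 0.577, -0.649], [0.01, -0.788, -0.615, 0.778], [0.0, 0.0, 0.0, 1.0]]
wrist (330.3802982765766, 330.3802982765766, 255.45866384768678, 187.7691753157907) [[1.0, 0.002, -0.001, 0.575], [0.001, -0.955, -0.297, 0.076], [-0.002, 0.297, -0.955, 0.373], [0.0, 0.0, 0.0, 1.0]]
{'time_s': 0.15, 'q': array([-2.06273429e-01,  1.81335802e-01,  1.60775933e+00, -2.13687048e-05,
        1.35381038e+00, -2.06303313e-01]), 'dq': array([-0.00045995, -0.00223891, -0.00275111, -0.00083591,  0.00041808,
        0.00089506]), 'joint_efforts': array([ 1.94259010e-03, -4.45260644e+01, -3.51692533e+01, -1.26067753e-04,
        5.82284134e-03,  2.14055274e-05]), 'eef_pos': array([5.74584539e-01, 1.12919686e-04, 2.30619739e-01]), 'eef_rot': array([ 0.49962407,  0.49973107,  0.50039296, -0.50025147]), 'wrist_force': array([-0.26543282, -0.55352758,  0.55525357]), 'torque': array([-0.02300885,  0.04847565,  0.00236183]), 'opening': 0.9977917249663705}
```

View pics/scene0.png

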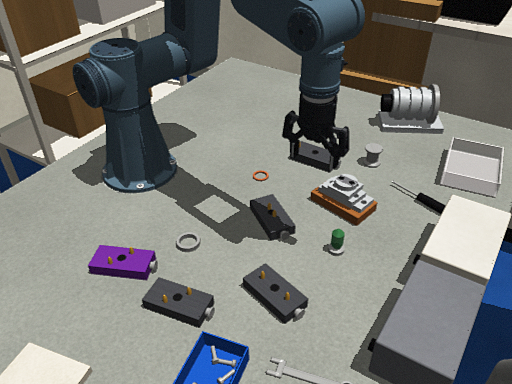

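View pics/side0.png

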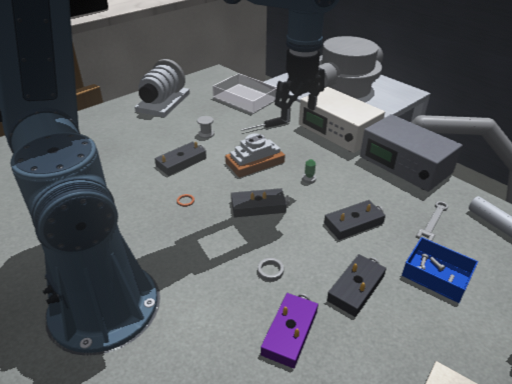

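Run:
```python
import numpy as np
from scipy.spatial.transform import Rotation as R
print(R.from_quat([.5,.5,-.5,.5]).as_matrix())
```

```text
[[ 0.  1.  0.]
 [ 0.  0. -1.]
 [-1.  0.  0.]]
```

The scene shows the pile at about px (345,195) and dark blocks at (272,217), (275,292), (178,300) and (316,155). The purple decoy is at (122,262), and the green gauge tube on its foot is at (338,240). The side view agrees with this. Next I measure positions from the depth clouds.

Run:
```python
from h import *
S=1000.;X0,Y0=.2,-.5;W,H=700,900
top=np.zeros((H,W,3),np.uint8)
for n in("scene","side"):
    im,d,K,T=snap(n);P=cloud(d,K,T);hsv=cv2.cvtColor(im,cv2.COLOR_RGB2HSV)
    z=P[...,2];ok=(d>0)&(P[...,0]>.2)&(P[...,0]<.9)&(np.abs(P[...,1])<.45)
    print(n)
    for nm,m in(("dark",(z>.024)&(z<.037)&(hsv[...,2]<110)&(hsv[...,1]<90)),("pile",(z>.033)&(z<.15)&(hsv[...,1]<60)&(hsv[...,2]>110)),("wood",(z>.022)&(z<.037)&(hsv[...,1]>100)),("green",(z>.012)&(hsv[...,0]>45)&(hsv[...,0]<85)&(hsv[...,1]>80))):
        m=(m&ok).astype(np.uint8)
        k,L,st,c=cv2.connectedComponentsWithStats(m)
        for i in range(1,k):
            if st[i,4]<60:continue
            q=P[L==i];r=cv2.minAreaRect((q[:,:2]*1000).astype(np.float32))
            print(nm,c[i].round(),st[i,4],"rect",np.round(r[0]),np.round(r[1]),round(r[2]),"z",np.percentile(q[:,2],[2,50,98]).round(3))
    m=((hsv[...,0]>12)&(hsv[...,0]<26)&(hsv[...,1]>120)&(hsv[...,2]>90)&ok&(z>.032)&(z<.06)).astype(np.uint8)
    k,L,st,c=cv2.connectedComponentsWithStats(m)
    for i in range(1,k):
        if st[i,4]<6:continue
        q=P[L==i];print("pin",c[i].round(),st[i,4],ray(*c[i],.042,K,T).round(4),np.median(q,0).round(3),q[:,2].max().round(3))
```

```text
scene
dark [314. 153.] 449 rect [426. 327.] [131.  75.] 0 z [0.025 0.029 0.032]
dark [340. 201.] 111 rect [590. 151.] [ 19. 139.] 86 z [0.028 0.033 0.037]
dark [272. 214.] 901 rect [460.  16.] [ 70. 146.] 57 z [0.025 0.028 0.032]
dark [275. 290.] 1550 rect [ 598. -197.] [ 72. 142.] 74 z [0.025 0.029 0.032]
dark [178. 299.] 1649 rect [ 435. -331.] [141.  73.] 10 z [0.025 0.029 0.032]
dark [383. 371.] 116 rect [ 873. -260.] [ 5. 53.] 87 z [0.025 0.031 0.037]
pile [374. 148.] 141 rect [582. 409.] [51. 49.] 60 z [0.05  0.055 0.058]
pile [463. 177.] 245 rect [841. 418.] [ 40. 113.] 80 z [0.033 0.042 0.051]
pile [350. 189.] 628 rect [594. 175.] [ 75. 142.] 79 z [0.041 0.069 0.087]
pile [448. 228.] 1683 rect [873. 119.] [ 54. 242.] 0 z [0.104 0.107 0.11 ]
pile [410. 307.] 2701 rect [ 874. -140.] [ 53. 240.] 0 z [0.104 0.107 0.11 ]
wood [343. 205.] 444 rect [591. 173.] [ 91. 162.] 80 z [0.023 0.028 0.032]
wood [125. 260.] 1139 rect [ 249. -311.] [135.  73.] 24 z [0.023 0.029 0.032]
wood [214. 346.] 259 rect [ 573. -387.] [115.  58.] 50 z [0.022 0.03  0.037]
wood [241. 368.] 75 rect [ 646. -3
[... 1582 characters left out ...]
36.] 78 z [0.04  0.056 0.06 ]
pile [488. 207.] 305 rect [ 870. -412.] [82. 35.] 79 z [0.033 0.041 0.046]
wood [254. 161.] 238 rect [589. 174.] [ 90. 157.] 77 z [0.024 0.029 0.032]
wood [438. 251.] 221 rect [ 626. -390.] [ 61. 122.] 51 z [0.022 0.03  0.036]
wood [421. 274.] 178 rect [ 547. -413.] [ 6. 74.] 10 z [0.022 0.03  0.037]
wood [293. 322.] 1689 rect [ 248. -310.] [134.  70.] 24 z [0.027 0.03  0.033]
pin [355. 266.] 8 [ 0.4491 -0.3072  0.042 ] [ 0.447 -0.308  0.045] 0.049
pin [362. 284.] 9 [ 0.4186 -0.3508  0.042 ] [ 0.415 -0.353  0.046] 0.051
pin [285. 309.] 9 [ 0.254  -0.2846  0.042 ] [ 0.251 -0.287  0.045] 0.05
pin [296. 331.] 10 [ 0.2343 -0.3353  0.042 ] [ 0.232 -0.337  0.046] 0.05
```

View pics/wrist0.png

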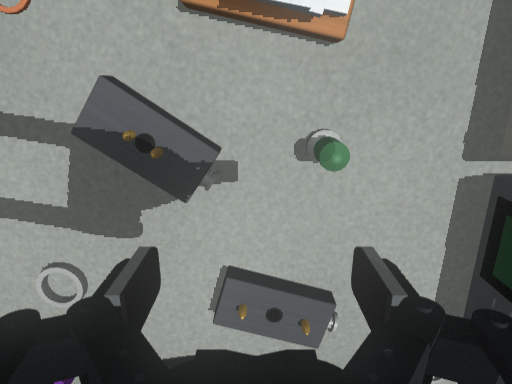

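Positions, mm (long-axis angle from world x):

| Item | Centre | Angle |
|---|---|---|
| Board | (591,173) | −10° |
| port_near | (461,15) | −33° |
| port_mid | (599,−197) | −16°, pin spacing 79.5 ✓ |
| port_diag | (436,−330) | +9…10°, pin spacing 53.5 ✓ |
| port_wide | (428,326) | ~0° |
| Gauge | (653,4) | – |

The wrist view shows port_near at px (145,140), port_mid at (275,315) and the gauge at (330,150). I move above the pile with the jaws across plate y.

>>> step_arm(
  motion=[
    [10, 17, -173, -80, 0, 0, 0],
    [10, 17, -173, -80, 0, 0, 0],
    [10, 17, -173, -80, 0, 0, 0],
    [10, 17, -173, -80, 0, 0, 0],
    [10, 17, -173, -80, 0, 0, 0],
    [10, 17, -173, -80, 0, 0, 0],
    [10, 17, -173, -80, 0, 0, 0],
    [10, 17, -173, -80, 0, 0, 0],
    [10, 17, -173, -80, 0, 0, 0],
  ],
)

```text
time_s: 1.38
eef_pos: [0.5919, 0.173, 0.2211]
eef_rot: [0.704, 0.062, 0.705, -0.062]
wrist_force: [-1.2, -0.1, 0.3]
opening: 1.005
```

Run:
```python
from h import *
im,d,K,T=snap("wrist","w1.png");P=cloud(d,K,T);np.savez("w1",im=im,d=d,K=K,T=T)
o=ctrl.get_obs();print(o["eef_pos"],o["q"])
x=P[(P[...,2]>.078)&(P[...,2]<.095)&(abs(P[...,0]-.592)<.08)&(abs(P[...,1]-.173)<.08)]
print(len(x),np.median(x,0),cv2.minEnclosingCircle((x[:,:2]*1000).astype(np.float32)))
```

```text
[0.59190478 0.17299993 0.22111431] [ 9.21655323e-02  2.80858112e-01  1.50724598e+00 -3.32075228e-05
  1.35383816e+00 -1.30228031e+00]
3405 [0.59054541 0.17876798 0.0856288 ] ((591.9114379882812, 178.38299560546875), 29.194583892822266)
```

View pics/w1.png

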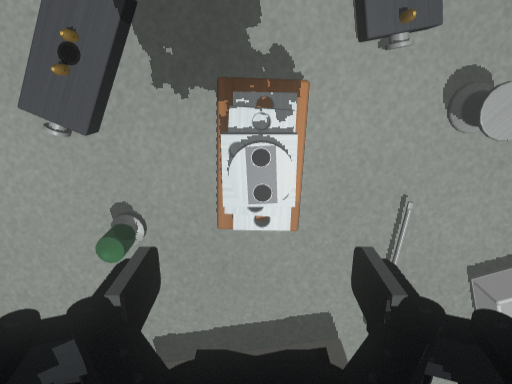

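Wrist view: the disc is centred near (262,175), with holes at (261,157) and (262,193) along the pile axis. Next I take hole centres from depth and refine the visible blocks.

```bash
cat >> h.py <<'E'
def holes(d,K,T,ztop,c,rad=.035,amin=30,dz=.003):
    """hole centres: depressions below the plane ztop near c"""
    P=cloud(d,K,T);Q=np.linalg.norm(P[...,:2]-np.array(c),axis=-1)
    m=((P[...,2]<ztop-dz)&(d>0)&(Q<rad)).astype(np.uint8)
    k,L,st,ce=cv2.connectedComponentsWithStats(m);o=[]
    for i in range(1,k):
        if st[i,4]>=amin:
            ct,_=cv2.findContours((L==i).astype(np.uint8),cv2.RETR_EXTERNAL,cv2.CHAIN_APPROX_NONE)
            w=np.array([ray(*p[0],ztop,K,T)[:2]*1000 for p in ct[0]],np.float32)
            cc,r=cv2.minEnclosingCircle(w);o.append((np.round(cc,1),round(r,1),st[i,4],ce[i].round(1)))
    return o
def top(P,z0,z1,c,rad,z=None):
    q=P[(P[...,2]>z0)&(P[...,2]<z1)&(np.linalg.norm(P[...,:2]-np.array(c),axis=-1)<rad)]
    return cv2.minAreaRect((q[:,:2]*1000).astype(np.float32)),np.median(q[:,2]),len(q)
E
python3 - <<'E'
from h import *
f=np.load("w1.npz");d,K,T=f["d"],f["K"],f["T"];P=cloud(d,K,T)
for h in holes(d,K,T,.0856,(.592,.1784),.027): print(h)
print("sq",top(P,.066,.076,(.592,.175),.08))
print("near",top(P,.024,.034,(.461,.015),.09))
E
```

```text
sq (((591.8310546875, 176.31590270996094), (68.13710021972656, 68.61752319335938), 79.99909210205078), np.float64(0.07173359387351846), 1970)
near (((466.04791259765625, 14.181747436523438), (71.17111206054688, 147.19924926757812), 56.03972244262695), np.float64(0.029636925310136508), 9846)
```

```bash
cat >> h.py <<'E'
def dark(im,K,T,z,c,rad,thr=110,amin=25,sat=None):
    """dark (or saturated) blobs within rad of c on plane z"""
    v,u=np.mgrid[:im.shape[0],:im.shape[1]]
    r=np.stack([(u-K[2])/K[0],(v-K[3])/K[1],np.ones(u.shape)],-1)@T[:3,:3].T
    w=T[:3,3]+r*((z-T[2,3])/r[...,2])[...,None]
    hs=cv2.cvtColor(im,cv2.COLOR_RGB2HSV)
    m=(hs[...,2]<thr) if sat is None else ((hs[...,1]>sat)&(hs[...,0]>10)&(hs[...,0]<30))
    m=(m&(np.linalg.norm(w[...,:2]-np.array(c),axis=-1)<rad)).astype(np.uint8)
    k,L,st,ce=cv2.connectedComponentsWithStats(m)
    return [(ce[i].round(1),(w[L==i].mean(0)[:2]*1000).round(1),st[i,4],st[i,:4],round(cv2.minEnclosingCircle((w[L==i][:,:2]*1000).astype(np.float32))[1],1)) for i in range(1,k) if st[i,4]>=amin]
E
python3 - <<'E'
from h import *
f=np.load("w1.npz");im,d,K,T=f["im"],f["d"],f["K"],f["T"];P=cloud(d,K,T)
for t in(70,90,110):
  print(t)
  for h in dark(im,K,T,.0856,(.592,.1784),.027,t): print(h)
print(d[157,261],P[157,261],im[157,261],im[175,262],d[193,262])
for h in dark(im,K,T,.042,(.461,.015),.05,sat=120,amin=8): print("pin",h)
E
```

```text
70
90
(array([260.5, 157.1]), array([576.3, 180.5]), np.int32(233), array([252, 149,  18,  17], dtype=int32), 7.5)
(array([261.9, 192.9]), array([608.2, 176.3]), np.int32(211), array([254, 185,  17,  16], dtype=int32), 7.5)
110
(array([260.5, 157.2]), array([576.3, 180.5]), np.int32(244), array([252, 149,  18,  17], dtype=int32), 7.7)
(array([262. , 192.6]), array([608. , 176.4]), np.int32(221), array([254, 185,  17,  16], dtype=int32), 7.5)
0.28207406 [0.57602887 0.18096547 0.08642765] [75 76 77] [149 152 154] 0.292846
pin (array([69. , 34.8]), array([446.6,  30.3]), np.int32(166), array([60, 29, 18, 13], dtype=int32), 7.6)
pin (array([60.3, 69.2]), array([472.7,  12.7]), np.int32(155), array([51, 64, 19, 11], dtype=int32), 8.1)
```

Disc holes are at (576.3,180.5) and (608.2,176.3). Spacing is 32.1 ✓, centre (592.2,178.4), angle −7.4°. I descend and grip the upper part of the disc only.

>>> step_arm(
  motion=[
    [60, 5.4, -0.6, -2.6, 0, 0, 0],
    [110, 5.4, -0.6, -2.6, 0, 0, 0],
    [140, 5.4, -0.6, -2.6, 0, 0, 0],
    [150, 5.4, -0.6, -2.6, 0, 0, 0],
    [150, 5.4, -0.6, -2.6, 0, 0, 255],
    [150, 5.4, -0.6, -2.6, 0, 0, 255],
    [150, 5.4, -0.6, -2.6, 0, 0, 255],
    [150, 5.4, -0.6, -2.6, 0, 0, 255],
    [150, 5.4, -0.6, -2.6, 0, 0, 255],
    [150, 5.4, -0.6, -2.6, 0, 0, 255],
  ],
)

```text
time_s: 2.68
eef_pos: [0.5939, 0.1786, 0.0735]
eef_rot: [0.707, 0.046, 0.704, -0.045]
wrist_force: [-0.3, 1.0, 6.7]
opening: 0.654
```

>>> step_arm(
  motion=[
    [-5, 0, 0, 0, 0, 0, 255],
    [-20, 0, 0, 0, 0, 0, 255],
    [-60, 0, 0, 0, 0, 0, 255],
    [-90, 0, 0, 0, 0, 0, 255],
    [-90, 0, 0, 0, 0, 0, 255],
    [-90, 0, 0, 0, 0, 0, 255],
  ],
)

```text
time_s: 3.42
eef_pos: [0.5917, 0.1784, 0.1606]
eef_rot: [0.705, 0.046, 0.706, -0.046]
wrist_force: [-1.2, 0.2, -1.3]
opening: 0.655
```

Run:
```python
from h import *
im,d,K,T=snap("wrist","w2.png");P=cloud(d,K,T)
o=ctrl.get_obs();e=o["eef_pos"];print(e,o["wrist_force"],o["opening"])
q=P[(d>0)&(np.linalg.norm(P[...,:2]-e[:2],axis=-1)<.02)&(P[...,2]>e[2]-.01)]
zt=np.median(q[:,2]);print("top",zt,len(q),top(P,zt-.003,zt+.003,e[:2],.033))
for h in dark(im,K,T,zt,e[:2],.027,100): print(h)
```

```text
[0.59132356 0.17832691 0.15990974] [ 0.55120948 -0.9198217  -2.22446855] 0.6578913495381776
top 0.17337530807461743 9658 (((590.4620971679688, 178.82037353515625), (58.215858459472656, 58.27000045776367), 37.52677536010742), np.float64(0.1727289652618519), 12255)
(array([254.3, 234.3]), array([577.5, 180. ]), np.int32(2960), array([225, 207,  62,  58], dtype=int32), 17.4)
(array([255.4, 291.5]), array([605.8, 176.8]), np.int32(778), array([239, 277,  34,  30], dtype=int32), 7.7)
```

View pics/w2.png

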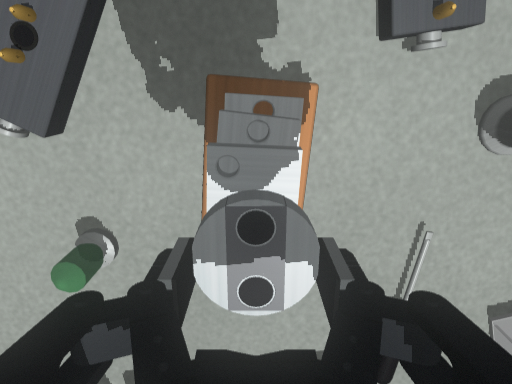

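The disc is held: top 13 mm above TCP, centred within 1 mm, holes in line with tool z. The second hole is at px (255,291). I go just short of port_near to see its pins from close by.

>>> step_arm(
  motion=[
    [0, -218, -28, 25.6, 0, 0, 255],
    [0, -218, -28, 25.6, 0, 0, 255],
    [0, -218, -28, 25.6, 0, 0, 255],
    [0, -218, -28, 25.6, 0, 0, 255],
    [0, -218, -28, 25.6, 0, 0, 255],
    [0, -218, -28, 25.6, 0, 0, 255],
  ],
)

```text
time_s: 4.22
eef_pos: [0.536, -0.0336, 0.1603]
eef_rot: [0.677, 0.201, 0.679, -0.201]
wrist_force: [-0.4, -0.6, -1.3]
opening: 0.652
```

```bash
cat >> h.py <<'E'
def block(c,f,rad=.062):
    """close wrist look at a block near c: dark top rect and pin tips (apex nearest the camera side) """
    im,d,K,T=snap("wrist",f);P=cloud(d,K,T);c=np.array(c)
    hs=cv2.cvtColor(im,cv2.COLOR_RGB2HSV);o=ctrl.get_obs();e=o["eef_pos"];q=o["eef_rot"]
    Rm=R.from_quat([q[1],q[2],q[3],q[0]]).as_matrix();print("tcp",e.round(4),"yaw",np.degrees(np.arctan2(Rm[1,1],Rm[0,1])).round(2))
    print(top(P[hs[...,1]<90],.026,.033,c,.075))
    w=cloud(d,K,T);m=((hs[...,1]>110)&(hs[...,0]>8)&(hs[...,0]<32)&(np.linalg.norm(w[...,:2]-c,axis=-1)<rad+.02)&(w[...,2]>.028)&(w[...,2]<.06)).astype(np.uint8)
    k,L,st,ce=cv2.connectedComponentsWithStats(m)
    for i in range(1,k):
        if st[i,4]<15: continue
        vv,uu=np.nonzero(L==i)
        # base: footprint on block top, tip: on z=.050; pin axis projected
        dn=ray(K[2],K[3],0,K,T);b=np.array([ray(u,v,.030,K,T)[:2] for u,v in zip(uu,vv)])
        t=np.array([ray(u,v,.050,K,T)[:2] for u,v in zip(uu,vv)])
        away=b.mean(0)-T[:2,3];away/=np.linalg.norm(away)
        s=b@away;base=b[s<s.min()+.010].mean(0) ;base=(s.min()+.005)*away+(base-(base@away)*away)
        s=t@away;g=t[s>s.max()-.002];tip=(s.max()-.0013)*away+(g.mean(0)-(g.mean(0)@away)*away)
        print("pin px",ce[i].round(),st[i,4],"base",(base*1000).round(1),"tip",(tip*1000).round(1),"depthmax",w[L==i][:,2].max().round(4),"topxy",(w[L==i][w[L==i][:,2]>w[L==i][:,2].max()-.003].mean(0)*1000).round(1))
    return im,d,K,T
E
python3 - <<'E'
from h import *
block((.461,.015),"w3.png",.03)
E
```

```text
tcp [ 0.5362 -0.0332  0.1605] yaw 57.04
(((473.524169921875, 8.70791244506836), (70.17063903808594, 122.114990234375), 56.10121536254883), np.float64(0.02978551772645685), 13030)
pin px [258.  38.] 157 base [444.8  28.2] tip [443.9  29. ] depthmax 0.0506 topxy [445.5  27.4  49. ]
pin px [257.  83.] 119 base [471.6  10.4] tip [470.9  12.4] depthmax 0.0509 topxy [471.6   9.8  49. ]
```

View pics/w3.png

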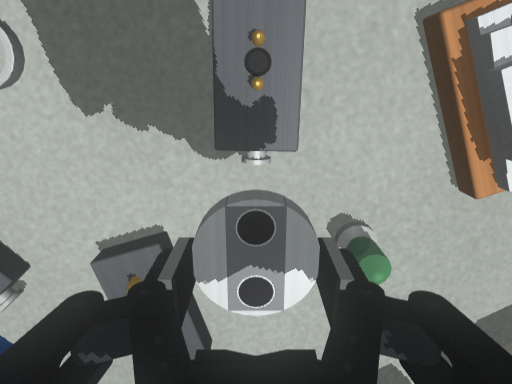

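Pins at (445.5,27.4) and (471.6,9.8), spacing 31.5 ✓, centre (458.5,18.6), angle −34°. I move over the block and lower partway over the pins.

>>> step_arm(
  motion=[
    [30, 0.7, -50, 0.9, 0, 0, 255],
    [60, 0.7, -92.5, 0.9, 0, 0, 255],
    [95, 0.7, -92.5, 0.9, 0, 0, 255],
    [98, 0.7, -92.5, 0.9, 0, 0, 255],
    [108, 0.7, -92.5, 0.9, 0, 0, 255],
    [118, 0.7, -92.5, 0.9, 0, 0, 255],
    [121, 0.7, -92.5, 0.9, 0, 0, 255],
    [121, 0.7, -92.5, 0.9, 0, 0, 255],
  ],
)

```text
time_s: 5.28
eef_pos: [0.4594, 0.0167, 0.0403]
eef_rot: [0.676, 0.206, 0.676, -0.206]
wrist_force: [0.9, 0.0, -2.4]
opening: 0.657
```

Run:
```python
from h import *
im,d,K,T=snap("wrist","w4.png");P=cloud(d,K,T)
o=ctrl.get_obs();e=o["eef_pos"];print(e,o["wrist_force"],o["torque"],o["opening"])
print(top(P,e[2]+.008,e[2]+.016,e[:2],.033))
```

```text
[0.45958858 0.0166635  0.04048496] [ 0.82771957 -0.46361693 -1.3476119 ] [0.02170311 0.03796686 0.02095958] 0.6573701431848922
(((458.4960021972656, 17.646602630615234), (58.38086700439453, 58.583309173583984), 9.134234428405762), np.float64(0.05240909634399138), 12439)
```

View pics/w4.png

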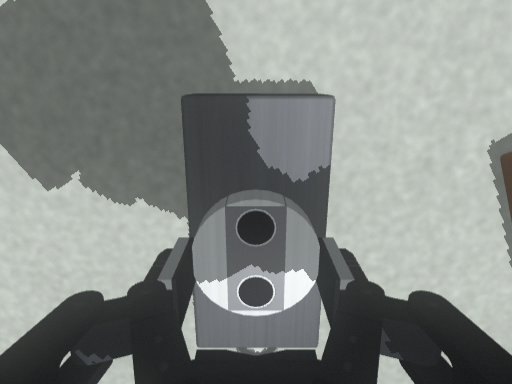

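No contact force with the underside at ~40 mm, below the 50 mm pin tops, so the pins are in the holes. The view shows the disc centred on the block at px (256,255). I lower it and release.

>>> step_arm(
  motion=[
    [4, 0, 0, 0, 0, 0, 255],
    [8, 0, 0, 0, 0, 0, 255],
    [8, 0, 0, 0, 0, 0, 255],
    [8, 0, 0, 0, 0, 0, 0],
    [8, 0, 0, 0, 0, 0, 0],
    [8, 0, 0, 0, 0, 0, 0],
    [8, 0, 0, 0, 0, 0, 0],
    [-30, 0, 0, 0, 0, 0, 0],
    [-90, 0, 0, 0, 0, 0, 0],
    [-90, 0, 0, 0, 0, 0, 0],
  ],
)

```text
time_s: 6.58
eef_pos: [0.4631, 0.0161, 0.1351]
eef_rot: [0.68, 0.206, 0.673, -0.206]
wrist_force: [1.2, -0.6, -0.2]
opening: 0.994
```

Run:
```python
from h import *
im,d,K,T=snap("wrist","w5.png");P=cloud(d,K,T)
o=ctrl.get_obs();e=o["eef_pos"];print(e,o["wrist_force"],o["opening"])
print(top(P,.041,.048,(.4585,.018),.035))
for h in dark(im,K,T,.044,(.4585,.018),.03,sat=110,amin=8): print(h)
```

```text
[0.46117549 0.01647913 0.1325455 ] [-0.68664545 -0.02978374 -0.04523199] 1.0001716429153096
(((457.7532653808594, 18.29254913330078), (57.72019577026367, 57.502349853515625), 54.99744415283203), np.float64(0.04362947038008118), 4594)
(array([255.2, 163.8]), array([446.3,  28. ]), np.int32(28), array([252, 160,   7,   7], dtype=int32), 2.7)
(array([254.7, 205.3]), array([472.7,   9.8]), np.int32(31), array([252, 202,   7,   7], dtype=int32), 2.7)
```

View pics/w5.png

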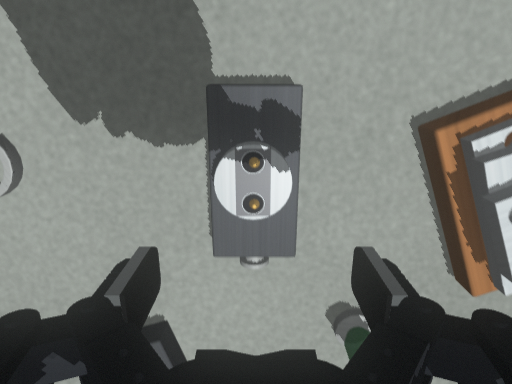

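Disc seated: top at 43.6 mm, pins showing through both holes at (255,164) and (255,205). Back to the pile for the square.

>>> step_arm(
  motion=[
    [-50, 206, 19.5, -23.9, 0, 0, 0],
    [-50, 206, 19.5, -23.9, 0, 0, 0],
    [-50, 206, 19.5, -23.9, 0, 0, 0],
    [-50, 206, 19.5, -23.9, 0, 0, 0],
    [-50, 206, 19.5, -23.9, 0, 0, 0],
    [-50, 206, 19.5, -23.9, 0, 0, 0],
    [-50, 206, 19.5, -23.9, 0, 0, 0],
  ],
)

```text
time_s: 7.5
eef_pos: [0.5894, 0.1759, 0.1793]
eef_rot: [0.704, 0.062, 0.705, -0.062]
wrist_force: [0.2, 0.3, 0.7]
opening: 0.998
```

```bash
cat >> h.py <<'E'
def pose():
    o=ctrl.get_obs();q=o["eef_rot"];Rm=R.from_quat([q[1],q[2],q[3],q[0]]).as_matrix()
    return o["eef_pos"],np.degrees(np.arctan2(Rm[1,1],Rm[0,1])),o
E
python3 - <<'E'
from h import *
im,d,K,T=snap("wrist","w6.png");P=cloud(d,K,T)
e,y,o=pose();print(e,y)
c=(.592,.1765)
print("sq",top(P,.068,.077,c,.06))
for h in dark(im,K,T,.072,c,.037,100): print(h)
print("mid",top(P,.054,.0615,c,.08));print("long",top(P,.040,.048,c,.09))
E
```

```text
[0.58961997 0.17592258 0.17964203] 79.93318897731085
sq (((591.7141723632812, 176.40609741210938), (68.0953598022461, 68.42463684082031), 79.91232299804688), np.float64(0.07174761631949084), 6539)
(array([256.5, 144.2]), array([557.2, 182.6]), np.int32(80), array([240, 143,  34,   3], dtype=int32), 12.6)
(array([230.5, 170.2]), array([573.7, 159.2]), np.int32(75), array([223, 162,  19,  13], dtype=int32), 7.5)
(array([280.6, 214.4]), array([617., 192.]), np.int32(99), array([271, 207,  19,  12], dtype=int32), 7.5)
mid (((587.9231567382812, 174.7093505859375), (66.87977600097656, 104.40670776367188), 76.01748657226562), np.float64(0.05777150577893117), 2882)
long (((593.4666137695312, 180.7933807373047), (60.174522399902344, 140.3459014892578), 79.19122314453125), np.float64(0.04375762641789563), 2342)
```

>>> step_arm(
  motion=[
    [60, 0.9, 2, 0, 0, 0, 0],
    [105, 0.9, 2, 0, 0, 0, 0],
    [118, 0.9, 2, 0, 0, 0, 0],
    [118, 0.9, 2, 0, 0, 0, 0],
    [118, 0.9, 2, 0, 0, 0, 255],
    [118, 0.9, 2, 0, 0, 0, 255],
    [118, 0.9, 2, 0, 0, 0, 255],
    [118, 0.9, 2, 0, 0, 0, 255],
    [118, 0.9, 2, 0, 0, 0, 255],
  ],
)

```text
time_s: 8.68
eef_pos: [0.6003, 0.1783, 0.072]
eef_rot: [0.711, 0.062, 0.698, -0.06]
wrist_force: [-0.6, -0.3, 29.7]
opening: 0.001
```

>>> step_arm(
  motion=[
    [-5, 0, 0, 0, 0, 0, 255],
    [-20, 0, 0, 0, 0, 0, 255],
    [-60, 0, 0, 0, 0, 0, 255],
    [-100, 0, 0, 0, 0, 0, 255],
    [-100, 0, 0, 0, 0, 0, 255],
    [-100, 0, 0, 0, 0, 0, 255],
  ],
)

```text
time_s: 9.43
eef_pos: [0.5922, 0.1775, 0.1625]
eef_rot: [0.704, 0.062, 0.704, -0.062]
wrist_force: [0.4, 0.9, -0.0]
opening: -0.0
```

```bash
cat >> h.py <<'E'
def held(f,rad=.06,half=.006):
    im,d,K,T=snap("wrist",f);P=cloud(d,K,T);e,y,o=pose();print("tcp",e,y,o["wrist_force"].round(1),o["opening"])
    q=P[(d>0)&(np.linalg.norm(P[...,:2]-e[:2],axis=-1)<.02)&(P[...,2]>e[2]-.01)]
    zt=np.median(q[:,2]);t=top(P,zt-half,zt+half,e[:2],rad);print("top",zt,t)
    print("offset tool mm (of top-plane centre)",tool([t[0][0][0]/1000,t[0][0][1]/1000,zt]).round(1))
    return im,d,K,T,zt
E
python3 - <<'E'
from h import *
im,d,K,T,zt=held("w7.png",.05)
e,y,o=pose()
for h in dark(im,K,T,zt,e[:2],.036,70): print(h)
P=cloud(d,K,T);print("mid still",top(P,.054,.0615,(.592,.1765),.08))
E
```

```text
tcp [0.5916991  0.17740002 0.16150405] 80.00350341048456 [-0.3 -0.4 -0.6] -0.0020697367397064
top 0.2211404658728548 (((588.7883911132812, 178.46714782714844), (90.03827667236328, 25.948753356933594), 80.05821228027344), np.float64(0.21969159855934173), 8694)
offset tool mm (of top-plane centre) [-59.6   0.5  -3.2]
(array([254.4, 328.1]), array([588. , 178.1]), np.int32(22930), array([138, 235, 233, 149], dtype=int32), 36.0)
mid still (((587.0365600585938, 171.31590270996094), (70.39727020263672, 104.2356948852539), 76.07023620605469), np.float64(0.05779201503106016), 3233)
```

View pics/w7.png

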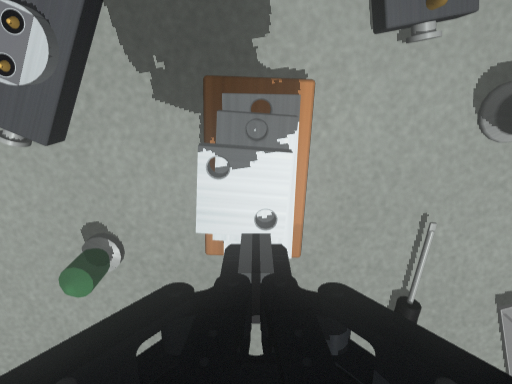

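The fingers closed above the square: the open jaws stand farther back than I allowed. The view shows the square still in place at px (197–295, 148–235). I reopen, re-measure and go about 10 mm lower.

>>> step_arm(
  motion=[
    [-18, 0, 0, 0, 0, 0, 0],
    [-18, 0, 0, 0, 0, 0, 0],
    [-18, 0, 0, 0, 0, 0, 0],
    [-18, 0, 0, 0, 0, 0, 0],
    [-18, 0, 0, 0, 0, 0, 0],
  ],
)

```text
time_s: 10.1
eef_pos: [0.5923, 0.1774, 0.1799]
eef_rot: [0.704, 0.062, 0.705, -0.062]
wrist_force: [0.3, 0.8, -1.1]
opening: 0.996
```

Run:
```python
from h import *
im,d,K,T=snap("wrist","w8.png");P=cloud(d,K,T)
e,y,o=pose();print(e,y,o["opening"])
c=(.592,.1765)
t=top(P,.068,.077,c,.06);print("sq",t,tool([t[0][0][0]/1000,t[0][0][1]/1000,.052]))
for h in dark(im,K,T,.072,c,.037,100): print(h)
# finger tip heights relative to tcp
q=P[(d>0)&(d<.3)&(P[...,2]>e[2]-.03)];L=(q-e)@np.array([[0,0,-1],[np.cos(np.radians(y)),np.sin(np.radians(y)),0],[np.sin(np.radians(y)),-np.cos(np.radians(y)),0]]).T*1000
m=(abs(L[:,1])<50)&(abs(L[:,2])<14);print("finger x(max=tip), y",L[m][:,0].max(),np.percentile(abs(L[m][:,1]),[1,50,99]))
```

```text
[0.59237387 0.17741916 0.17997125] 79.99556281022389 0.9965102504724801
sq (((592.2279052734375, 167.66050720214844), (68.14885711669922, 68.60354614257812), 75.6766586303711), np.float64(0.07170030419728102), 6521) [127.97193603  -9.61564331   1.61790581]
(array([257.1, 143.8]), array([560.1, 184.7]), np.int32(115), array([234, 141,  46,   6], dtype=int32), 17.2)
(array([218.4, 166.5]), array([572.3, 152. ]), np.int32(93), array([212, 157,  18,  15], dtype=int32), 6.8)
(array([265.6, 215. ]), array([618.7, 181.5]), np.int32(102), array([256, 209,  19,  11], dtype=int32), 7.5)
finger x(max=tip), y -11.91056306870944 [ 0.59535023 42.41311008 49.61555328]
```

The square moved to (592.2,167.7), angle −14.3°. Regrasp there, lower.

>>> step_arm(
  motion=[
    [60, -9.6, 1.6, 4.3, 0, 0, 0],
    [110, -9.6, 1.6, 4.3, 0, 0, 0],
    [127.5, -9.6, 1.6, 4.3, 0, 0, 0],
    [127.5, -9.6, 1.6, 4.3, 0, 0, 0],
    [127.5, -9.6, 1.6, 4.3, 0, 0, 0],
    [127.5, -9.6, 1.6, 4.3, 0, 0, 255],
    [127.5, -9.6, 1.6, 4.3, 0, 0, 255],
    [127.5, -9.6, 1.6, 4.3, 0, 0, 255],
    [127.5, -9.6, 1.6, 4.3, 0, 0, 255],
  ],
)

```text
time_s: 11.28
eef_pos: [0.5943, 0.168, 0.0555]
eef_rot: [0.703, 0.088, 0.7, -0.088]
wrist_force: [-0.3, 0.2, 6.2]
opening: 0.773
```

>>> step_arm(
  motion=[
    [-5, 0, 0, 0, 0, 0, 255],
    [-20, 0, 0, 0, 0, 0, 255],
    [-60, 0, 0, 0, 0, 0, 255],
    [-110, 0, 0, 0, 0, 0, 255],
    [-110, 0, 0, 0, 0, 0, 255],
    [-110, 0, 0, 0, 0, 0, 255],
  ],
)

```text
time_s: 12.02
eef_pos: [0.5921, 0.1677, 0.163]
eef_rot: [0.702, 0.088, 0.702, -0.088]
wrist_force: [-0.1, -0.4, -3.1]
opening: 0.777
```

Run:
```python
from h import *
im,d,K,T,zt=held("w9.png",.052)
e,y,o=pose()
for h in dark(im,K,T,zt,e[:2],.036,70): print(h)
P=cloud(d,K,T);print("mid",top(P,.054,.0615,(.592,.1765),.08))
```

```text
tcp [0.59143601 0.1676661  0.16182394] 75.70163599717611 [-0.4  0.2 -1.6] 0.7704468537948432
top 0.1797552533327949 (((590.6514892578125, 168.31777954101562), (93.63384246826172, 69.43189239501953), 75.72920227050781), np.float64(0.17913621012536687), 21988)
offset tool mm (of top-plane centre) [-17.9   0.4  -1. ]
(array([175.4, 268.2]), array([583.4, 134.6]), np.int32(315), array([171, 245,  10,  50], dtype=int32), 12.0)
(array([334.5, 267.8]), array([600.1, 201.1]), np.int32(203), array([331, 246,   8,  46], dtype=int32), 11.0)
mid (((580.1854248046875, 178.3585662841797), (60.057464599609375, 87.66265869140625), 76.2381591796875), np.float64(0.05776003551180181), 5212)
```

View pics/w9.png

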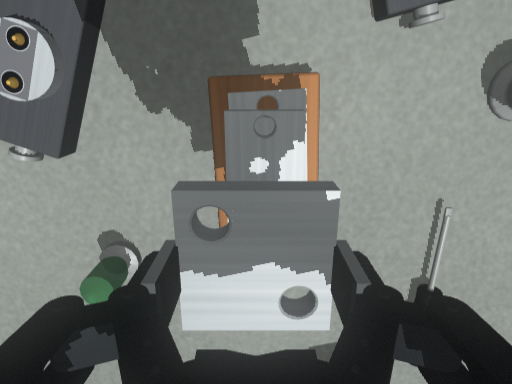

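The square is held level, with see-through holes at (210,222) and (298,302). I measure them and travel towards port_diag.

```bash
cat >> h.py <<'E'
def see(im,d,K,T,zt,boxes):
    """hole centre on plane zt: pixels in box whose depth is well below the plane or differs in grey from the rim"""
    out=[]
    for(u0,v0,u1,v1)in boxes:
        P=cloud(d,K,T)[v0:v1,u0:u1];m=((P[...,2]<zt-.004)|(d[v0:v1,u0:u1]==0)).astype(np.uint8)
        k,L,st,_=cv2.connectedComponentsWithStats(m);i=1+st[1:,4].argmax()
        ct,_=cv2.findContours((L==i).astype(np.uint8),cv2.RETR_EXTERNAL,cv2.CHAIN_APPROX_NONE)
        p=ct[0][:,0]+[u0,v0];w=np.array([ray(*a,zt,K,T)[:2]*1000 for a in p],np.float32)
        (c,r)=cv2.minEnclosingCircle(w);out.append(c);print("hole",np.round(c,1),round(r,1),p.min(0),p.max(0),"tool",tool([c[0]/1000,c[1]/1000,zt]).round(1))
    a,b=map(np.array,out);print("centre",(a+b)/2,"tool",tool([*(a+b)/2000,zt]).round(1),"dist",np.linalg.norm(a-b),"dir",np.degrees(np.arctan2(*(b-a)[::-1])))
E
python3 - <<'E'
from h import *
im,d,K,T,zt=held("w9b.png",.052)
see(im,d,K,T,zt,[(185,198,236,247),(273,280,324,325)])
P=cloud(d,K,T);q=P[190:325:5,190:322:5].reshape(-1,3);q=q[abs(q[:,2]-zt)<.006];A=np.c_[q[:,:2],np.ones(len(q))];print("slope",np.linalg.lstsq(A,q[:,2],rcond=None)[0])
E
```

```text
tcp [0.59115335 0.16763946 0.16119941] 75.6997768326171 [-0.4  0.2 -1.9] 0.7753726765531892
top 0.17859298922276856 (((590.1172485351562, 168.18496704101562), (93.91703796386719, 69.3266830444336), 75.77984619140625), np.float64(0.1779814387049444), 22015)
offset tool mm (of top-plane centre) [-17.4   0.3  -1.2]
hole [565.6 155.1] 7.8 [192 206] [228 238] tool [-17.3 -18.5 -21.8]
hole [610.6 182.2] 7.6 [280 286] [314 312] tool [-17.5  18.9  15.2]
centre [588.07928467 168.63237   ] tool [-17.4   0.2  -3.3] dist 52.53031686622116 dir 30.98613962366133
slope [-0.00896575 -0.00060771  0.1833188 ]
```

>>> step_arm(
  motion=[
    [0, -481, 64, -23.8, 0, 0, 255],
    [0, -481, 64, -23.8, 0, 0, 255],
    [0, -481, 64, -23.8, 0, 0, 255],
    [0, -481, 64, -23.8, 0, 0, 255],
    [0, -481, 64, -23.8, 0, 0, 255],
    [0, -481, 64, -23.8, 0, 0, 255],
    [0, -481, 64, -23.8, 0, 0, 255],
    [0, -481, 64, -23.8, 0, 0, 255],
    [0, -481, 64, -23.8, 0, 0, 255],
    [0, -481, 64, -23.8, 0, 0, 255],
  ],
)

```text
time_s: 13.38
eef_pos: [0.5348, -0.3133, 0.1611]
eef_rot: [0.704, -0.057, 0.705, 0.059]
wrist_force: [-0.3, 0.3, -2.3]
opening: 0.778
```

Run:
```python
from h import *
block((.436,-.330),"w10.png",.03)
```

```text
tcp [ 0.5351 -0.3127  0.1614] yaw 99.53
(((454.87542724609375, -325.78741455078125), (111.30966186523438, 70.21795654296875), 10.244475364685059), np.float64(0.02976736935303609), 11913)
pin px [229.  18.] 180 base [ 416.9 -352. ] tip [ 416.1 -352.4] depthmax 0.0515 topxy [ 417.4 -351.8   49.2]
pin px [281.  73.] 134 base [ 447.7 -307.2] tip [ 446.6 -305.6] depthmax 0.0507 topxy [ 447.9 -307.9   48.9]
```

port_diag pins are at (417.4,−351.8) and (447.9,−307.9): spacing 53.5 ✓, centre (432.7,−329.9), α=10.2°. I move over and lower partway.

>>> step_arm(
  motion=[
    [30, -0.3, -50, -0.7, 0, 0, 255],
    [60, -0.3, -102.6, -0.7, 0, 0, 255],
    [90, -0.3, -102.6, -0.7, 0, 0, 255],
    [98, -0.3, -102.6, -0.7, 0, 0, 255],
    [106, -0.3, -102.6, -0.7, 0, 0, 255],
    [116, -0.3, -102.6, -0.7, 0, 0, 255],
    [124, -0.3, -102.6, -0.7, 0, 0, 255],
    [124, -0.3, -102.6, -0.7, 0, 0, 255],
  ],
)

```text
time_s: 14.42
eef_pos: [0.4344, -0.331, 0.0382]
eef_rot: [0.704, -0.063, 0.705, 0.063]
wrist_force: [0.6, 0.2, -2.2]
opening: 0.775
```

Run:
```python
from h import *
held("w11.png",.052)
```

```text
tcp [ 0.43452168 -0.33124724  0.03859878] 100.21362531814444 [ 0.1  0.2 -1.5] 0.7711067413486193
top 0.0549957819559409 (((432.9419860839844, -330.9820556640625), (69.23634338378906, 93.70503234863281), 10.427927017211914), np.float64(0.054364246793228016), 22103)
offset tool mm (of top-plane centre) [-16.4   0.5  -1.5]
```

View pics/w11.png

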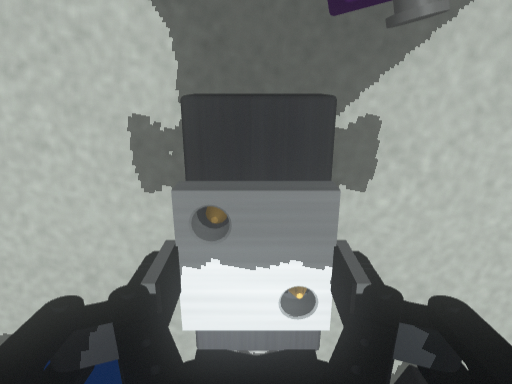

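Both pins show inside the holes at (215,213) and (299,294). Lowering and releasing.

>>> step_arm(
  motion=[
    [5, 0, 0, 0, 0, 0, 255],
    [10, 0, 0, 0, 0, 0, 255],
    [10, 0, 0, 0, 0, 0, 255],
    [10, 0, 0, 0, 0, 0, 0],
    [10, 0, 0, 0, 0, 0, 0],
    [10, 0, 0, 0, 0, 0, 0],
    [10, 0, 0, 0, 0, 0, 0],
    [-30, 0, 0, 0, 0, 0, 0],
    [-90, 0, 0, 0, 0, 0, 0],
    [-130, 0, 0, 0, 0, 0, 0],
  ],
)

```text
time_s: 15.72
eef_pos: [0.4351, -0.332, 0.1717]
eef_rot: [0.705, -0.064, 0.704, 0.062]
wrist_force: [0.3, -0.4, 0.1]
opening: 1.002
```

```bash
cat >> h.py <<'E'
def seated(c,f,rad):
    im,d,K,T=snap("wrist",f);P=cloud(d,K,T);e,y,o=pose();print("tcp",e,y,o["wrist_force"].round(1),o["opening"])
    print(top(P,.041,.048,c,rad))
    q=P[(P[...,2]>.04)&(P[...,2]<.048)&(np.linalg.norm(P[...,:2]-np.array(c),axis=-1)<rad)];print("slope",np.linalg.lstsq(np.c_[q[:,:2],np.ones(len(q))],q[:,2],rcond=None)[0][:2])
    for h in dark(im,K,T,.044,c,rad,sat=110,amin=6): print(h[:3])
E
python3 - <<'E'
from h import *
seated((.433,-.330),"w12.png",.05)
E
```

```text
tcp [ 0.43705398 -0.33412757  0.17700923] 100.21926676893555 [ 2.9 -2.   4.4] 0.999698988703717
(((432.48907470703125, -331.2562255859375), (68.2884750366211, 68.20965576171875), 10.340559005737305), np.float64(0.0437742203180555), 5899)
slope [0.00022128 0.00121648]
(array([235.5, 155.7]), array([ 419. , -351.9]), np.int32(14))
(array([281.5, 200. ]), array([ 450.4, -306.4]), np.int32(10))
```

Square seated: top at 43.8 mm, flat, pins through. Back to the pile for the middle plate.

>>> step_arm(
  motion=[
    [-17, 472.6, 241.5, 24.2, 0, 0, 0],
    [-17, 472.6, 241.5, 24.2, 0, 0, 0],
    [-17, 472.6, 241.5, 24.2, 0, 0, 0],
    [-17, 472.6, 241.5, 24.2, 0, 0, 0],
    [-17, 472.6, 241.5, 24.2, 0, 0, 0],
    [-17, 472.6, 241.5, 24.2, 0, 0, 0],
    [-17, 472.6, 241.5, 24.2, 0, 0, 0],
    [-17, 472.6, 241.5, 24.2, 0, 0, 0],
    [-17, 472.6, 241.5, 24.2, 0, 0, 0],
    [-17, 472.6, 241.5, 24.2, 0, 0, 0],
  ],
)

```text
time_s: 17.02
eef_pos: [0.5885, 0.1793, 0.1854]
eef_rot: [0.702, 0.085, 0.702, -0.085]
wrist_force: [0.4, -0.8, -0.2]
opening: 0.998
```

Run:
```python
from h import *
im,d,K,T=snap("wrist","w13.png");P=cloud(d,K,T)
e,y,o=pose();print(e,y)
c=(.590,.177)
t=top(P,.054,.0615,c,.08);print("mid",t,tool([t[0][0][0]/1000,t[0][0][1]/1000,.04]))
print("long",top(P,.040,.048,c,.09))
for h in dark(im,K,T,.058,c,.06,100): print(h[:4])
```

```text
[0.58819789 0.17754771 0.18524556] 76.14615932465831
mid (((588.1661376953125, 176.28659057617188), (60.21098327636719, 104.24662780761719), 75.9563980102539), np.float64(0.05771577627371299), 7874) [145.24595559  -1.16331557   0.34916276]
long (((593.412353515625, 179.46005249023438), (62.37273025512695, 140.6097412109375), 79.04437255859375), np.float64(0.04375738841673904), 2854)
(array([253.9, 113.8]), array([536.1, 191.2]), np.int32(258), array([220, 109,  68,   9], dtype=int32))
(array([250.8, 137.8]), array([554.2, 184.1]), np.int32(40), array([242, 133,  19,   8], dtype=int32))
(array([251.1, 225.7]), array([629.9, 165.6]), np.int32(86), array([243, 221,  17,   9], dtype=int32))
(array([260.2, 239.9]), array([645.3, 170.3]), np.int32(108), array([253, 236,  16,   9], dtype=int32))
```

>>> step_arm(
  motion=[
    [60, -1.2, 0.3, 0.2, 0, 0, 0],
    [115, -1.2, 0.3, 0.2, 0, 0, 0],
    [143.5, -1.2, 0.3, 0.2, 0, 0, 0],
    [143.5, -1.2, 0.3, 0.2, 0, 0, 0],
    [143.5, -1.2, 0.3, 0.2, 0, 0, 0],
    [143.5, -1.2, 0.3, 0.2, 0, 0, 255],
    [143.5, -1.2, 0.3, 0.2, 0, 0, 255],
    [143.5, -1.2, 0.3, 0.2, 0, 0, 255],
    [143.5, -1.2, 0.3, 0.2, 0, 0, 255],
    [143.5, -1.2, 0.3, 0.2, 0, 0, 255],
  ],
)

```text
time_s: 18.32
eef_pos: [0.5901, 0.1753, 0.0447]
eef_rot: [0.703, 0.087, 0.7, -0.087]
wrist_force: [-0.7, -0.7, 6.4]
opening: 0.683
```

>>> step_arm(
  motion=[
    [-5, 0, 0, 0, 0, 0, 255],
    [-20, 0, 0, 0, 0, 0, 255],
    [-60, 0, 0, 0, 0, 0, 255],
    [-120, 0, 0, 0, 0, 0, 255],
    [-120, 0, 0, 0, 0, 0, 255],
    [-120, 0, 0, 0, 0, 0, 255],
  ],
)

```text
time_s: 19.08
eef_pos: [0.5882, 0.1753, 0.1626]
eef_rot: [0.702, 0.087, 0.702, -0.087]
wrist_force: [-0.0, 0.3, -2.4]
opening: 0.683
```

```bash
cat >> h.py <<'E'
def fit(f,ztol=.012):
    """held rectangle: rect of near-top pixels ahead/behind the jaws, plane slope"""
    im,d,K,T,zt=held(f,.085,.008)
    e,y,o=pose();P=cloud(d,K,T);q=P[d>0];q=q[(abs(q[:,2]-zt)<ztol)]
    yy=np.radians(y);L=(q[:,:2]-e[:2])@np.array([[np.cos(yy),np.sin(yy)],[np.sin(yy),-np.cos(yy)]]).T
    m=(abs(L[:,0])<.028)&(abs(L[:,1])<.1);L=L[m];z=q[m,2]
    s=np.linalg.lstsq(np.c_[L,np.ones(len(L))],z,rcond=None)[0];print("slope along tool y,z:",s,"z extent tool-z",np.percentile(L[:,1],[0.2,99.8])*1000)
    return im,d,K,T,zt
E
python3 - <<'E'
from h import *
im,d,K,T,zt=fit("w14.png")
P=cloud(d,K,T);print("long",top(P,.040,.048,(.593,.179),.09))
E
```

```text
tcp [0.58744066 0.17517313 0.16131497] 75.80326209343752 [-0.   0.3 -2.5] 0.681200871247981
top 0.17623923594775143 (((586.46240234375, 175.95050048828125), (85.78384399414062, 104.42017364501953), 75.7308120727539), np.float64(0.1756344825798295), 28391)
offset tool mm (of top-plane centre) [-14.9   0.5  -1.2]
slope along tool y,z: [ 0.00024597 -0.00078867  0.17533007] z extent tool-z [-53.15187552  48.79707784]
long (((557.4663696289062, 187.58311462402344), (60.25937271118164, 66.93455505371094), 79.04256439208984), np.float64(0.04372364458395844), 3591)
```

View pics/w14.png

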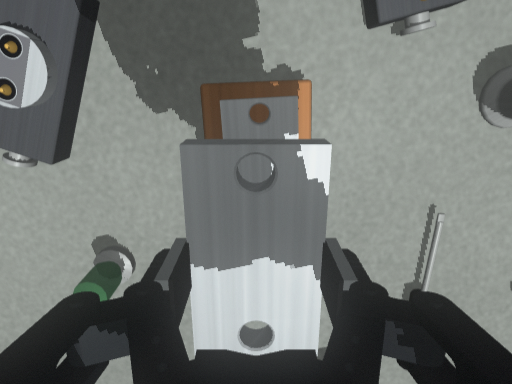

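The middle plate is held, level and centred, with holes at (256,170) and (256,335). Off to port_mid.

>>> step_arm(
  motion=[
    [-38, -361, 189, 2, 0, 0, 255],
    [-38, -361, 189, 2, 0, 0, 255],
    [-38, -361, 189, 2, 0, 0, 255],
    [-38, -361, 189, 2, 0, 0, 255],
    [-38, -361, 189, 2, 0, 0, 255],
    [-38, -361, 189, 2, 0, 0, 255],
    [-38, -361, 189, 2, 0, 0, 255],
    [-38, -361, 189, 2, 0, 0, 255],
    [-38, -361, 189, 2, 0, 0, 255],
  ],
)

```text
time_s: 20.25
eef_pos: [0.6821, -0.2201, 0.1979]
eef_rot: [0.699, 0.1, 0.701, -0.099]
wrist_force: [0.7, 0.4, -2.2]
opening: 0.683
```

Run:
```python
from h import *
block((.600,-.197),"w15.png",.05)
held("w15b.png",.085,.008)
```

```text
tcp [ 0.6823 -0.2196  0.1984] yaw 73.85
(((607.5453491210938, -197.64361572265625), (70.11255645751953, 134.05679321289062), 73.9513168334961), np.float64(0.029754325842915097), 10613)
pin px [256.  19.] 130 base [ 557.9 -183.2] tip [ 557.3 -183. ] depthmax 0.0516 topxy [ 558.4 -183.3   49.5]
pin px [256. 117.] 79 base [ 636.5 -205.8] tip [ 637.2 -206. ] depthmax 0.0504 topxy [ 635.  -205.5   49. ]
tcp [ 0.6825956  -0.21932647  0.19895696] 73.88158286875918 [-0.1  0.  -1.7] 0.6806244076226138
top 0.21202317843316265 (((680.3444213867188, -218.6940155029297), (85.665771484375, 104.20077514648438), 73.33252716064453), np.float64(0.2114353744639426), 28379)
offset tool mm (of top-plane centre) [-13.1  -0.   -2.4]
```

>>> step_arm(
  motion=[
    [0, 0, 0, 0, 0, 0, 255],
    [0, 0, 0, 0, 0, 0, 255],
  ],
)

```text
time_s: 20.6
eef_pos: [0.6833, -0.2201, 0.2004]
eef_rot: [0.7, 0.099, 0.7, -0.099]
wrist_force: [-0.5, 0.1, -1.9]
opening: 0.684
```

Run:
```python
from h import *
block((.598,-.195),"w15c.png",.05)
fit("w15d.png")
```

```text
tcp [ 0.6833 -0.2204  0.2005] yaw 73.85
(((600.759521484375, -195.65017700195312), (70.11748504638672, 117.24725341796875), 73.940673828125), np.float64(0.029764235904521485), 10538)
pin px [256.  17.] 129 base [ 557.8 -183.4] tip [ 557.2 -183.2] depthmax 0.0503 topxy [ 558.3 -183.8   48.7]
pin px [256. 114.] 78 base [ 636.7 -206.1] tip [ 636.6 -206.2] depthmax 0.0502 topxy [ 635.  -205.5   48.8]
tcp [ 0.68326695 -0.22056563  0.20050643] 73.83633774901512 [-1.1 -0.8 -1.8] 0.677711636989633
top 0.2140603213801086 (((681.349609375, -219.56398010253906), (85.47329711914062, 104.19725036621094), 73.42230987548828), np.float64(0.21348239759135085), 28396)
offset tool mm (of top-plane centre) [-13.6   0.4  -2.1]
slope along tool y,z: [ 1.39051330e-04 -4.38538887e-04  2.13170673e-01] z extent tool-z [-53.88958244  48.06200854]
```

Pins repeat: centre (596.8,−194.7), spacing 80 ✓. The plate needs (0.4, −88.1) mm in tool axes.

>>> step_arm(
  motion=[
    [40, 0.4, -50, 0, 0, 0, 255],
    [90, 0.4, -88, 0, 0, 0, 255],
    [125, 0.4, -88, 0, 0, 0, 255],
    [134, 0.4, -88, 0, 0, 0, 255],
    [142, 0.4, -88, 0, 0, 0, 255],
    [150, 0.4, -88, 0, 0, 0, 255],
    [159, 0.4, -88, 0, 0, 0, 255],
    [159, 0.4, -88, 0, 0, 0, 255],
  ],
)

```text
time_s: 21.7
eef_pos: [0.5985, -0.196, 0.0407]
eef_rot: [0.7, 0.1, 0.7, -0.099]
wrist_force: [0.7, -0.2, -2.3]
opening: 0.681
```

Run:
```python
from h import *
fit("w16.png")
```

```text
tcp [ 0.59871911 -0.19608985  0.04113729] 73.80210647682054 [-0.6  0.4 -1.6] 0.677744145530008
top 0.05428108157967494 (((596.4749755859375, -194.98828125), (85.65037536621094, 104.37374114990234), 72.9422607421875), np.float64(0.05366783171958736), 28633)
offset tool mm (of top-plane centre) [-13.1   0.4  -2.5]
slope along tool y,z: [1.65262377e-05 1.26921250e-03 5.32580096e-02] z extent tool-z [-54.14214037  47.82222509]
```

View pics/w16.png

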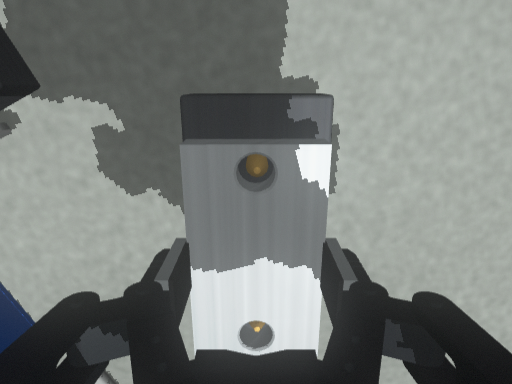

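Both pins show in the holes at (257,163) and (258,328), with no contact force. Lowering and releasing.

>>> step_arm(
  motion=[
    [4.5, 0, 0, 0, 0, 0, 255],
    [9, 0, 0, 0, 0, 0, 255],
    [9, 0, 0, 0, 0, 0, 255],
    [9, 0, 0, 0, 0, 0, 0],
    [9, 0, 0, 0, 0, 0, 0],
    [9, 0, 0, 0, 0, 0, 0],
    [9, 0, 0, 0, 0, 0, 0],
    [-30, 0, 0, 0, 0, 0, 0],
    [-90, 0, 0, 0, 0, 0, 0],
    [-130, 0, 0, 0, 0, 0, 0],
  ],
)

```text
time_s: 23.0
eef_pos: [0.5996, -0.1966, 0.1744]
eef_rot: [0.701, 0.099, 0.699, -0.1]
wrist_force: [0.9, -0.1, 0.5]
opening: 1.002
```

Run:
```python
from h import *
seated((.597,-.195),"w17.png",.065)
```

```text
tcp [ 0.60214015 -0.19778846  0.18029315] 73.81396596908253 [ 3.1 -1.   4.3] 1.0026122025225794
(((596.919921875, -195.11331176757812), (60.08744812011719, 104.37580871582031), 74.10086822509766), np.float64(0.043725072132139664), 7947)
slope [0.00029974 0.0006232 ]
(array([256.9, 219.9]), array([ 638.1, -206.1]), np.int32(8))
```

Middle plate seated flat, top at 43.7 mm. Now the long plate.

>>> step_arm(
  motion=[
    [-15, 359, -110, -5.2, 0, 0, 0],
    [-15, 359, -110, -5.2, 0, 0, 0],
    [-15, 359, -110, -5.2, 0, 0, 0],
    [-15, 359, -110, -5.2, 0, 0, 0],
    [-15, 359, -110, -5.2, 0, 0, 0],
    [-15, 359, -110, -5.2, 0, 0, 0],
    [-15, 359, -110, -5.2, 0, 0, 0],
    [-15, 359, -110, -5.2, 0, 0, 0],
    [-15, 359, -110, -5.2, 0, 0, 0],
  ],
)

```text
time_s: 24.18
eef_pos: [0.5934, 0.1778, 0.186]
eef_rot: [0.704, 0.068, 0.704, -0.069]
wrist_force: [0.8, -1.2, -0.1]
opening: 0.997
```

Run:
```python
from h import *
im,d,K,T=snap("wrist","w18.png");P=cloud(d,K,T)
e,y,o=pose();print(e,y)
c=(.593,.179)
t=top(P,.039,.048,c,.09);print("long",t,tool([t[0][0][0]/1000,t[0][0][1]/1000,.027]))
```

```text
[0.59350929 0.17771386 0.18612582] 78.8787271842901
long (((593.65234375, 180.50204467773438), (60.09348678588867, 139.8519744873047), 78.94992065429688), np.float64(0.043704160358015914), 9862) [159.12513129   2.80791446  -0.35820037]
```

>>> step_arm(
  motion=[
    [60, 2.8, -0.4, 0, 0, 0, 0],
    [120, 2.8, -0.4, 0, 0, 0, 0],
    [158, 2.8, -0.4, 0, 0, 0, 0],
    [158, 2.8, -0.4, 0, 0, 0, 0],
    [158, 2.8, -0.4, 0, 0, 0, 0],
    [158, 2.8, -0.4, 0, 0, 0, 255],
    [158, 2.8, -0.4, 0, 0, 0, 255],
    [158, 2.8, -0.4, 0, 0, 0, 255],
    [158, 2.8, -0.4, 0, 0, 0, 255],
    [158, 2.8, -0.4, 0, 0, 0, 255],
  ],
)

```text
time_s: 25.48
eef_pos: [0.5955, 0.1821, 0.0312]
eef_rot: [0.705, 0.068, 0.702, -0.068]
wrist_force: [-1.2, -2.9, 6.9]
opening: 0.682
```

>>> step_arm(
  motion=[
    [-5, 0, 0, 0, 0, 0, 255],
    [-20, 0, 0, 0, 0, 0, 255],
    [-60, 0, 0, 0, 0, 0, 255],
    [-120, 0, 0, 0, 0, 0, 255],
    [-170, 0, 0, 0, 0, 0, 255],
    [-170, 0, 0, 0, 0, 0, 255],
    [-170, 0, 0, 0, 0, 0, 255],
    [-170, 0, 0, 0, 0, 0, 255],
  ],
)

```text
time_s: 26.48
eef_pos: [0.592, 0.182, 0.1961]
eef_rot: [0.702, 0.067, 0.705, -0.068]
wrist_force: [0.2, -0.3, -2.7]
opening: 0.682
```

Run:
```python
from h import *
fit("w19.png")
```

```text
tcp [0.59211359 0.18197698 0.19610729] 78.99976132710748 [-0.5  0.  -2.6] 0.6758419692543589
top 0.20923050226919027 (((581.5601806640625, 184.29043579101562), (85.69462585449219, 121.61144256591797), 78.78382110595703), np.float64(0.20873319631321152), 35231)
offset tool mm (of top-plane centre) [-13.1   0.2 -10.9]
slope along tool y,z: [-0.00162372 -0.00464807  0.2085762 ] z extent tool-z [-71.52320777  47.50336358]
```

The long plate is held: front edge at tool z −71.5, so centre offset is about −1.5 mm, nearly level. I place the tool beside port_wide so the block shows past the plate.

>>> step_arm(
  motion=[
    [0, 3, -115, -11, 0, 0, 255],
    [0, 3, -115, -11, 0, 0, 255],
    [0, 3, -115, -11, 0, 0, 255],
    [0, 3, -115, -11, 0, 0, 255],
    [0, 3, -115, -11, 0, 0, 255],
    [0, 3, -115, -11, 0, 0, 255],
    [0, 3, -115, -11, 0, 0, 255],
  ],
)

```text
time_s: 27.4
eef_pos: [0.4816, 0.2068, 0.1981]
eef_rot: [0.707, 0.0, 0.707, -0.0]
wrist_force: [0.0, 0.2, -2.5]
opening: 0.681
```

Run:
```python
from h import *
block((.428,.326),"w20.png",.06)
fit("w20b.png")
```

```text
tcp [0.4815 0.2068 0.1982] yaw 89.97
(((428.8779602050781, 329.8389587402344), (147.9242401123047, 70.5489730834961), 0.4010648727416992), np.float64(0.02978471112897796), 11556)
pin px [402.  37.] 119 base [367.2 331.4] tip [367.  329.3] depthmax 0.0505 topxy [366.9 328.9  49.2]
pin px [389. 172.] 43 base [487.5 338. ] tip [482.1 329.7] depthmax 0.05 topxy [481.7 329.8  48.8]
tcp [0.48135115 0.20687363 0.19818525] 89.98217415695692 [-1.  -1.1 -2. ] 0.6855170436397604
top 0.21129116417772228 (((470.86468505859375, 207.3196258544922), (121.72354888916016, 85.54561614990234), 0.23187866806983948), np.float64(0.21073278681083502), 35268)
offset tool mm (of top-plane centre) [-13.1   0.4 -10.5]
slope along tool y,z: [-4.38144722e-05 -1.18874265e-03  2.10641546e-01] z extent tool-z [-71.2758746   47.66786619]
```

View pics/w20.png

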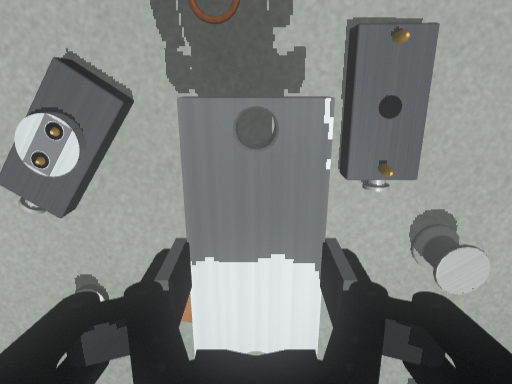

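The block and both pins at (402,37) and (389,172) are visible beside the plate. Pin centre is (424.3,329.6), α=0.4°, spacing 114.8 (expected 116). I move over and lower partway.

>>> step_arm(
  motion=[
    [0, 60, -30, -0.4, 0, 0, 255],
    [40, 115, -55.6, -0.4, 0, 0, 255],
    [90, 122.6, -55.6, -0.4, 0, 0, 255],
    [125, 122.6, -55.6, -0.4, 0, 0, 255],
    [134, 122.6, -55.6, -0.4, 0, 0, 255],
    [142, 122.6, -55.6, -0.4, 0, 0, 255],
    [150, 122.6, -55.6, -0.4, 0, 0, 255],
    [157, 122.6, -55.6, -0.4, 0, 0, 255],
    [157, 122.6, -55.6, -0.4, 0, 0, 255],
  ],
)

```text
time_s: 28.62
eef_pos: [0.4255, 0.3294, 0.0412]
eef_rot: [0.707, -0.002, 0.707, 0.002]
wrist_force: [0.6, 0.1, -2.7]
opening: 0.68
```

Run:
```python
from h import *
fit("w21.png")
```

```text
tcp [0.42566086 0.32954103 0.04144843] 90.3864071974129 [-0.3  0.2 -2.9] 0.6773721657004589
top 0.054342793052992125 (((418.0026550292969, 329.5751037597656), (127.79364013671875, 85.19879913330078), 0.47556254267692566), np.float64(0.05378912657648452), 35416)
offset tool mm (of top-plane centre) [-12.9   0.1  -7.7]
slope along tool y,z: [-0.00053383  0.0014423   0.05364785] z extent tool-z [-71.5400235   48.41545015]
```

View pics/w21.png

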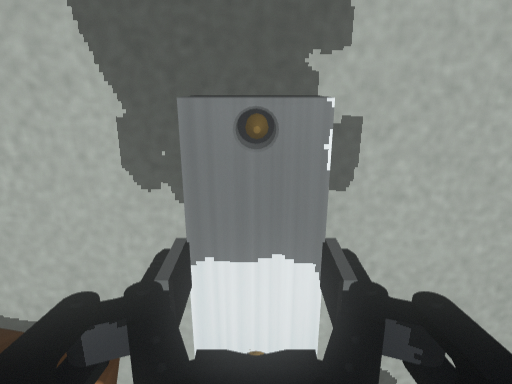

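The far pin is centred in its hole at (257,127). The near pin's brass shows at (257,352), the plate is level and there's no contact force. Lowering and releasing.

>>> step_arm(
  motion=[
    [4.5, 0, 0, 0, 0, 0, 255],
    [9, 0, 0, 0, 0, 0, 255],
    [9, 0, 0, 0, 0, 0, 255],
    [9, 0, 0, 0, 0, 0, 0],
    [9, 0, 0, 0, 0, 0, 0],
    [9, 0, 0, 0, 0, 0, 0],
    [9, 0, 0, 0, 0, 0, 0],
    [-30, 0, 0, 0, 0, 0, 0],
    [-90, 0, 0, 0, 0, 0, 0],
    [-150, 0, 0, 0, 0, 0, 0],
  ],
)

```text
time_s: 29.92
eef_pos: [0.4251, 0.3294, 0.1928]
eef_rot: [0.707, -0.003, 0.707, 0.002]
wrist_force: [1.3, 0.7, -0.9]
opening: 1.002
```

>>> step_arm(
  motion=[
    [0, 0, 0, 0, 0, 0, 0],
    [0, 0, 0, 0, 0, 0, 0],
    [0, 0, 0, 0, 0, 0, 0],
  ],
)

```text
time_s: 30.3
eef_pos: [0.4244, 0.3291, 0.1894]
eef_rot: [0.706, -0.003, 0.708, 0.002]
wrist_force: [-0.3, 0.4, 0.3]
opening: 0.998
```

Run:
```python
from h import *
seated((.424,.3295),"w22.png",.085)
for n in("scene","side"):
    im,d,K,T=snap(n,n+"9.png");P=cloud(d,K,T);print(n)
    for c,r in(((.4585,.0186),.035),((.4327,-.33),.05),((.597,-.195),.065),((.4245,.3296),.08)): 
        try: print(top(P,.0395,.048,c,r))
        except Exception as x: print("hidden")
    hs=cv2.cvtColor(im,cv2.COLOR_RGB2HSV);g=P[(hs[...,0]>45)&(hs[...,0]<85)&(hs[...,1]>80)&(P[...,2]>.012)&(P[...,2]<.1)&(abs(P[...,0]-.653)<.06)&(abs(P[...,1])<.06)]
    print("gauge",len(g),g.mean(0).round(3) if len(g) else "",g[:,2].max() if len(g) else "")
```

```text
tcp [0.42448868 0.32909426 0.18938021] 90.39719996216967 [-0.1  0.9  0.4] 0.9992321793035055
(((424.15582275390625, 329.78851318359375), (140.55958557128906, 60.149871826171875), 0.4642152786254883), np.float64(0.043735906207893804), 9817)
slope [-0.00067589  0.00096834]
(array([256.3, 235. ]), array([485. , 330.4]), np.int32(7))
scene
(((460.51409912109375, 16.314146041870117), (58.16583251953125, 57.57489776611328), 77.1968765258789), np.float64(0.042476153090724944), 264)
(((435.0213317871094, -332.11865234375), (70.34970092773438, 71.24175262451172), 10.487177848815918), np.float64(0.042664520898487934), 797)
(((598.6156005859375, -196.19607543945312), (63.01528549194336, 106.22001647949219), 73.3561782836914), np.float64(0.04280159537351613), 1008)
(((426.6498107910156, 328.29888916015625), (67.32557678222656, 142.18222045898438), 89.1529769897461), np.float64(0.04244701619782609), 506)
gauge 198 [0.655 0.001 0.049] 0.06971187515369115
side
(((458.24676513671875, 16.319272994995117), (58.47454071044922, 58.18708038330078), 15.91920280456543), np.float64(0.04361776970044856), 264)
(((432.8251953125, -331.8991394042969), (71.20464324951172, 68.7423324584961), 9.727853775024414), np.float64(0.043747663131631365), 811)
(((597.6212158203125, -196.44178771972656), (63.85057067871094, 108.8507080078125), 74.49114990234375), np.float64(0.043759152352629394), 684)
(((424.839599609375, 327.44586181640625), (67.68325805664062, 142.37989807128906), 88.62464904785156), np.float64(0.04367264352467115), 573)
gauge 44 [0.645 0.006 0.062] 0.07028345744940145
```

View pics/scene9.png

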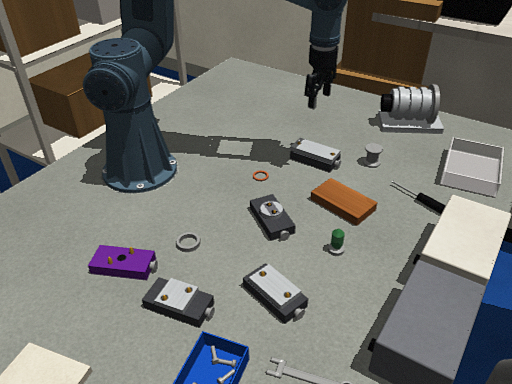

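All four plates lie on their blocks, at (272,212), (178,295), (275,288) and (316,152). The gauge stands at (338,240) and the gripper is clear.

```bash
python3 -c "
from bench import ctrl
print(ctrl.hand_in())"
```

```text
the job is handed in; nothing more can be done
None
```

All four plates are seated on their matching blocks, in order from the top of the pile down, and the job was handed in at about 30 s. The hand-in gave no verdict.

- **Seating:** the plate tops measured 43.6–43.8 mm in the wrist and side cameras, against the 44 mm expected. The scene camera read about 1 mm lower. The last three plates measured flat; I did not measure the disc's tilt.
- **Centring:** plate centres agreed with the measured pin centres to about 2–4 mm, depending on the camera. I saw or measured pins at every block. For plate_mid and plate_long, only one pin registered in the final check, but their earlier pictures showed brass in both holes.
- **Gauge and arm:** the gauge tube stands upright with its top at about 70 mm. The open gripper is clear above port_wide, with about zero wrist force.
- **What went wrong:** the first grasp of the square closed above it and pushed it about 9 mm on the pile, pressing with about 30 N. I measured it again and gripped it lower, and that grasp held.

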